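# Fit the saw-table insert under its lip and snug it up

### The arm

A 6-joint arm with a two-finger parallel gripper is mounted at the origin on the work surface. World frame = base frame: x ahead of the robot, y to its left, z up, the work surface at z = 0. Lengths are in m, angles in rad, forces in N, time in s.
With the tool pointing down it reaches from about 0.3 to 0.85 m from the base axis. Payload 4.2 kg.
Tool frame: the origin (TCP) lies midway between the tips of the shut fingers; the grasp point (between the pads) lies 19 mm behind it (pinch_z is the z of the grasp point in the tool frame, in m); z points along the fingers, y is the line along which they close (so a half turn about z gives the same grasp; the last joint's range is limited). The gripper opens to 91 mm and grips with 3 to 60 N. Pads are 32 mm wide; open, the fingers measure 118 mm over their backs; the gripper's body (76 mm by 178 mm) begins 60 mm behind the grasp point.
Start: joints at [1.304, 0.32, 1.565, -0, 1.257, -0.02], TCP at [0.14, 0.558, 0.214] pointing down, gripper open.
Joint ranges: [-3.11, 3.11], [-0.84, 2.01], [0.21, 2.61], [-1.34, 4.49], [0.05, 2.63], [-2.56, 2.56]. Speed limits (rad/s): [2.57, 2.57, 3.14, 3.14, 3.14, 3.14].

### API

Orientations are given as [roll, pitch, yaw] about the fixed x, y, z axes, in that order (R = Rz(yaw) Ry(pitch) Rx(roll)).
In Python, from cell import * gives the robot as it stands. The module is installed in compiled form; this text tells all that it offers.
- The arm moves only by the tool send_rows, never from a script. Its argument "targets" is a list of rows, each a list of 7 numbers: the opening, from 0 (shut) to 1 (fully open), then the shift along the tool's x, y, z scaled (see below), then the turn, a rotation vector about the tool's x, y, z scaled (see below). In form: [[jaw, dx, dy, dz, rx, ry, rz], ...]. A call has 1 to 10 rows; each row shifts and turns the commanded pose from where the row before left it, along the tool's axes as they then stand; what a row does not reach is not made up. The controller multiplies each number of a shift by 25 mm and each number of a turn by 0.1 rad. A row lasts 1/8 s, in which the tool goes at most 62.5 mm and 10.7 degrees, less where a joint would pass 70% of its speed; a pose out of reach is approached as far as the arm can. A call with a number of a shift or a turn outside -1 to 1 is refused whole. A call with a gripper value outside its range is refused whole. The fingers move at their own pace and stop on an object; "grip_force" is the grip in N (left out, the last holds). Time passes only in rows, so rows that do not move let the fingers close. It gives the time, the measured TCP pose, the force, the opening and the grip force at its end, in the units of the state.
- sense(): the state, without advancing time (a new reading comes with each control period).
- camera(name): name is "scene" or "side" or "wrist"; returns the picture (384x512x3 uint8, red, green, blue); there is no depth.
- camera_model(name): a dict with "fx", "fy", "cx", "cy" (pixels), "R" (3x3) and "t" (3): a world point X has camera coordinates R X + t. Camera axes: x right, y down, z forward; pixel columns grow to the right and rows downward; lengths in m; the calibration is good to about 2 mm. A picture is of the moment at which its call begins: read the wrist's pose just before it. camera_model takes no time and is no camera call; for the wrist camera it gives the pose at the moment of the call.
- close_job(): hands the job in; it is judged then, once.
The state is a dict: "t": time; "joint_pos": joint angles; "qvel": joint speeds; "joint_efforts": joint torques, N m; "tool_pos": TCP position; "ee_rot": TCP orientation; "contact_force": force on the tool from outside, world axes, zero at the start; "wrist_torque": the same for the moment, N m; "grip_width": opening from 0.0 (shut) to 1.0 (fully open); "gripper_force": force on a finger pad.
Only numpy, scipy, OpenCV 4.12 (cv2) and the standard library are available. Lean on these libraries where they do the work, as an engineer would, in place of code of your own. Each camera call takes 0.05 s, during which the arm holds its last target. There are 200 camera calls.

### The job

Fit the red insert plate into the opening of the small saw table: tuck its steel tongue under the dark lip with the plate tilted, then lower the other end until it lies fully home and flush. Then swing the yellow-tipped lock lever anticlockwise to loosen the jam nut, turn the grey adjuster knob above it clockwise until its white pointer is at the red mark, and only then swing the lock lever back fully tight. Turn the knob only while the lever is loose, and leave the green bit case, the wooden offcut, the can and the jar where they are.

Things in the scene. Friction and masses are not known exactly. Their poses are not given: they have to be found in the camera images.
- saw_table: Fixed low saw table, 345 (x = -160 to +185) by 260 (y) mm, aluminium top 90 mm above the bench. Origin on the bench; z up; its -x side faces roughly to the robot. In its top is a rectangular cavity with a flat floor at z = 72 mm (18 mm deep), x = -107 to +45, y = -47.5 to +47.5 mm, partly covered by a lip at its -x end.
- lip_edge (a point): Middle of the top edge of the dark steel lip: table x = -87, y = 0, z = 90 mm. The lip is 6 mm thick, flush with the table top, and covers the cavity from x = -107 to -87 mm; the gap under it is 12 mm high and the open mouth 132 mm long. The plate cannot drop in flat: its tongue goes under the lip with the other end raised about 10 degrees, then it is levelled.
- insert: Loose red insert plate, about 0.35 kg, flat on the bench left or right of the saw table. Origin at its underside, below the fin's middle; z up. 90 mm wide (y); 18 mm thick from x = -54.25 to +72.25 mm; at its -x end a full-width steel tongue 8 mm thick (z = 0 to 8) goes on to x = -72.25 mm. Fitted, its axes are parallel to the table's, its origin at the table's z = 72 mm.
- tongue_tip (a point): Middle of the lower edge of the tongue's end: the insert's x = -72.25, y = 0, z = 0 mm. Fitted and pushed right up to the lip it lies at x = -105 mm of the saw table. The fitted plate has 5.5 mm of play lengthways (less what the brass pad takes) and 2.5 mm on either side.
- fin (a point): Middle of the white upright fin to grip the insert by, 45 mm above the insert's underside. The fin is 60 mm long along the insert's x, 12 mm thick in its y, centred on the insert's origin, and stands from 18 to 64 mm above the underside; pinch it across its thickness.
- pad_face (a point): Middle of the face of a brass pad in the cavity's +x end wall (table x = 45, z = 81 mm at adjuster 0; 40 mm wide, 9 mm high). It comes out towards the lip by 3 mm per rad of the adjuster and pushes the plate up to the lip.
- jam_lever (a joint): Angle (rad) of the jam nut's lock lever about an upright axis at the table's x = 120, y = 0 mm, the adjuster's axis too. 0 = fully tight against its stop, where it starts; grows anticlockwise from above to 1.0 = fully loose (stop); loose counts from 0.6. Stays where left; friction 0.12 N m (2 N at the post). The black arm's top is 18 mm above the table top.
- lever_post (a point): On the axis of the upright round post at the lever's end, 45 mm above the table top. Post: 14 mm diameter, black with yellow top, 70 mm from the lever's axis, from 12 to 62 mm above the table top (rounded top to 67). With the lever at 0 the post lies 108 degrees clockwise, seen from above, from the table's +x direction as seen from the axis.
- adjuster (a joint): Angle (rad) of the grey adjuster knob, growing clockwise seen from above, 0 to 1.75; starts between 0 and 0.3. At 1.3 its white pointer points along the table's +y, at the red mark. Stays where it is left; friction about 0.08 N m.
- knob_grip (a point): On the adjuster's upright axis at the height to grip its bar, 50 mm above the table top. The bar is 52 mm long, 14 mm thick, from 35 to 65 mm above the table top, centred on the axis, along the white pointer that lies on one half of it. At angle 0 the pointer points 1.3 rad anticlockwise (from above) from the table's +y.
- mark (a point): Red painted mark on the table top, 50 mm from the adjuster's axis towards the table's +y.
- bit_case: Green closed bit case, 130 x 85 x 35 mm, on the other side of the saw table from the insert; bystander. Origin under its middle.
- offcut: Wooden offcut 85 x 45 x 22 mm lying on the saw table's top on its +y side; bystander. Origin under its middle.
- oil_can: Upright can, 66 mm diameter, 120 mm high; bystander. Origin under its middle.
- screw_jar: Amber jar, 72 mm diameter, 90 mm high; bystander. Origin under its middle.

How it is judged:
By the outcome, as a careful person would: the job done as asked, in the order asked, and still so for the second after the job is handed in, with the robot touching nothing.
It also fails if it takes over 67 s, if anything falls off the work surface, if the arm or the gripper's body presses on something with over 40 N, if the wrist force passes 120 N, or if a joint passes its speed limit or range.

## Working session

There is one attempt and no reset: what is moved stays moved. The work goes in short steps, Python scripts to look and compute and a tool call to move; the robot and the scene stay as the last step left them, time stands still between calls to the robot, and variables do not carry over. Pictures are saved under pics/ and viewed, at most 10 in all, crops included, and the job is handed in when it is done.

Besides the shell and the picture viewer there is one more tool, called after "Call:" as name([rows], argument=value, ...), one row to a line, values as JSON. send_rows: Moves the arm, as the interface text tells. Shifts and turns lie within -1 to 1; 1 stands for 25 mm of shift or 0.1 rad of turn. Its arguments: {"type":"object","properties":{"targets":{"type":"array","items":{"type":"array","items":{"type":"number"}}},"grip_force":{"type":"number"}},"required":["targets"]}

```bash
mkdir -p pics
python3 - <<'E'
from cell import *
import cv2,numpy as np
print(sense())
for n in("scene","side"):
    im=camera(n);cv2.imwrite(f"pics/{n}0.png",cv2.resize(im[:,:,::-1],(800,600),interpolation=cv2.INTER_CUBIC));m=camera_model(n);print(n,m)
E
```

```text
{'t': 0.0, 'joint_pos': array([ 1.30402512e+00,  3.20300061e-01,  1.56566924e+00, -2.68690269e-05,
        1.25740100e+00, -1.99798437e-02]), 'qvel': array([ 0.0004931 , -0.00115362, -0.00026799,  0.00140738,  0.00062561,
        0.00055281]), 'joint_efforts': array([-4.37908493e-04, -4.12469566e+01, -2.31966162e+01,  7.27218948e-02,
        4.58573992e-02, -1.55551329e-04]), 'tool_pos': array([0.14033226, 0.55709241, 0.2131194 ]), 'ee_rot': array([-3.13981484e+00, -9.97442938e-06,  2.89480958e+00]), 'contact_force': array([ 0.40270559, -0.05881587,  0.09480322]), 'wrist_torque': array([0.03555684, 0.02738824, 0.05772058]), 'gripper_force': 0.0, 'grip_width': 1.0018253944970221}
scene {'fx': 441.6596894176306, 'fy': 441.6596894176306, 'cx': 250.36773075267263, 'cy': 187.55627339154447, 'R': array([[ 0.30548923,  0.95217032, -0.00692855],
       [ 0.68854448, -0.22592325, -0.68910463],
       [-0.6577103 ,  0.20574343, -0.72462874]]), 't': array([-0.15943786, -0.28512875,  1.71116712])}
side {'fx': 479.76101229502615, 'fy': 479.76101229502615, 'cx': 261.47575016955466, 'cy': 191.33324121652666, 'R': array([[ 0.69596053, -0.7180183 , -0.00941644],
       [-0.55182596, -0.52639071, -0.64683918],
       [ 0.45948564,  0.45537078, -0.76256829]]), 't': array([-0.36271378,  0.36643995,  1.15754363])}
```

View pics/scene0.png

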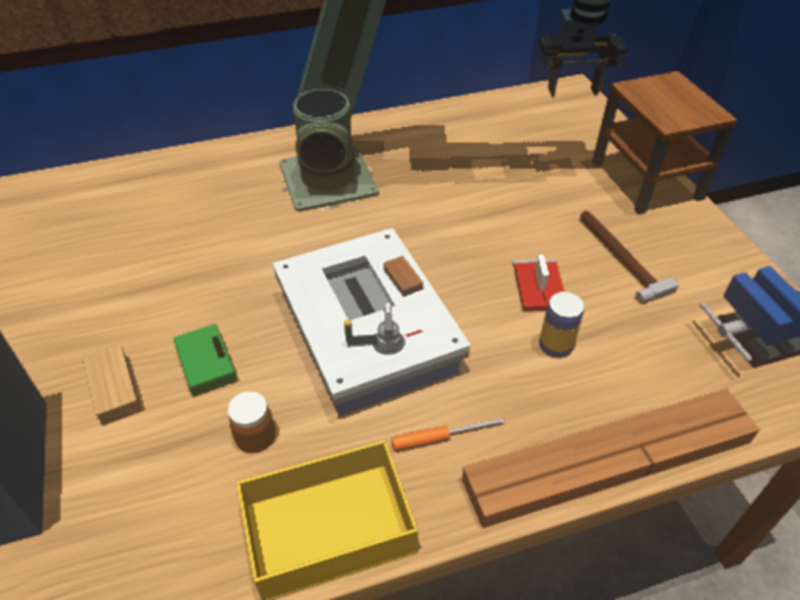

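View pics/side0.png

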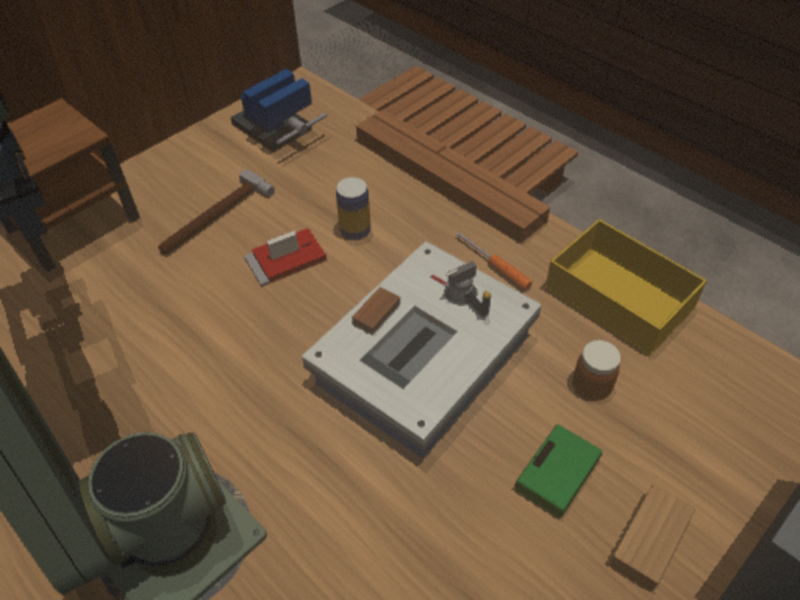

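The scene picture shows the table top corners at about (275,266), (394,231), (468,347) and (336,398). The red insert is near (540,283) with its tongue toward the robot. The side picture shows the table corners at (305,357), (422,433), (540,307) and (428,243), and the insert at (246–326, 233–282).

```bash
cat > h.py <<'E'
from cell import *
import cv2,numpy as np
from scipy.spatial.transform import Rotation as Ro
from scipy.optimize import least_squares
def proj(m,X):
    c=np.atleast_2d(X)@np.array(m['R']).T+m['t']
    return c[:,:2]/c[:,2:]*[m['fx'],m['fy']]+[m['cx'],m['cy']]
def to(p,X):  # planar pose
    c,s=np.cos(p[2]),np.sin(p[2]);X=np.atleast_2d(X).astype(float)
    return np.c_[p[0]+c*X[:,0]-s*X[:,1],p[1]+s*X[:,0]+c*X[:,1],X[:,2]]
def fit(obs,p0):  # obs: list of (model, pts, pix)
    f=lambda p:np.concatenate([(proj(m,to(p,X))-u).ravel() for m,X,u in obs])
    r=least_squares(f,p0,loss='soft_l1');return r.x,f(r.x).reshape(-1,2)
def plan(pos,yaw,pitch=0.,rec=None):
    "remaining shift (tool axes, /25mm) and turn (/0.1 rad) to a tool-down pose (tilt about own y)"
    s=sense();R=Ro.from_euler('xyz',s['ee_rot'])
    T=Ro.from_euler('xyz',[np.pi,0,yaw])*Ro.from_euler('y',pitch)
    d=R.inv().apply(np.array(pos)-s['tool_pos'])/.025; r=(R.inv()*T).as_rotvec()/.1
    return d.round(2),r.round(2)
E
python3 - <<'E'
from h import *
D=lambda a:(np.array(a,float)+.5)/1.5625-.5
S,E=camera_model('scene'),camera_model('side')
T=np.array([[-.16,-.13,.09],[-.16,.13,.09],[.185,.13,.09],[.185,-.13,.09]])
p,r=fit([(S,T,D([[275,266],[394,231],[468,347],[336,398]])),(E,T,D([[422,433],[305,357],[428,243],[540,307]]))],[.5,0,0])
print('table',p,r.round(1).tolist())
# insert: front tongue corners (z .008), far top corners z .018, fin top ends z .064
I=np.array([[-.07225,-.045,.008],[-.07225,.045,.008],[.07225,-.045,.018],[.07225,.045,.018],[-.03,0,.064],[.03,0,.064]])
q,r=fit([(S,I[[0,2,4]],D([[513,262],[526,308],[542,256]])),(E,I[[0,1,2,3]],D([[265,282],[246,258],[326,255],[310,233]]))],[.5,.35,0])
print('ins',q,r.round(1).tolist())
E
```

```text
table [ 0.50450912 -0.04767454  0.0958293 ] [[-0.8, -1.0], [-0.1, -0.9], [2.1, 0.4], [-1.9, -1.2], [1.3, 1.7], [-1.3, -3.2], [-0.4, -2.9], [1.7, -3.1]]
ins [ 0.50479516  0.33008877 -0.26896908] [[-0.4, -0.2], [-0.8, -0.0], [-0.8, -0.3], [-0.9, 0.3], [0.0, -2.4], [1.6, -2.0], [-0.5, -4.9]]
```

Run:
```python
from h import *
print(plan([.49,.333,.27],2.87))
s=sense();m=camera_model('wrist');R=Ro.from_euler('xyz',s['ee_rot'])
C=-m['R'].T@m['t'];print(R.inv().apply(C-s['tool_pos']),(R.inv().as_matrix()@m['R'].T).round(2),m['fx'])
```

```text
(array([-15.75,  -5.28,  -2.26]), array([-0.02,  0.  ,  0.25]))
[ 7.92694821e-02 -6.43515807e-05 -1.71004666e-01] [[ 0.   -0.96 -0.28]
 [ 1.    0.    0.  ]
 [-0.   -0.28  0.96]] 308.3610400756055
```

Call:
send_rows([
  [1,-1,-0.35,-0.25,0,0,0],
  [1,-1,-0.35,-0.25,0,0,0],
  [1,-1,-0.35,-0.25,0,0,0],
  [1,-1,-0.35,-0.25,0,0,0],
  [1,-1,-0.35,-0.25,0,0,0],
  [1,-1,-0.35,-0.25,0,0,0],
  [1,-1,-0.35,-0.25,0,0,0],
  [1,-1,-0.35,-0.25,0,0,0],
  [1,-1,-0.35,-0.25,0,0,0.25],
  [1,-1,-0.35,0,0,0,0],
])

```text
t: 1.35
tool_pos: [0.3619, 0.4106, 0.2703]
ee_rot: [3.141, 0.0, 2.87]
contact_force: [0.2, 0.3, -0.5]
grip_width: 1.002
gripper_force: 0.0
```

Call:
send_rows([
  [1,-1,-0.35,0,0,0,0],
  [1,-1,-0.35,0,0,0,0],
  [1,-1,-0.35,0,0,0,0],
  [1,-1,-0.35,0,0,0,0],
  [1,-1,-0.35,0,0,0,0],
  [1,-0.75,0,0,0,0,0],
  [1,0,0,0,0,0,0],
  [1,0,0,0,0,0,0],
])

```text
t: 2.35
tool_pos: [0.4873, 0.3308, 0.27]
ee_rot: [-3.141, -0.001, 2.87]
contact_force: [0.1, 0.6, 0.0]
grip_width: 0.996
gripper_force: 0.0
```

Run:
```python
from h import *
s=sense();print(s['t'],s['tool_pos'],s['ee_rot'],s['joint_pos'])
m=camera_model('wrist');im=camera('wrist')
np.savez('w1.npz',im=im,**m)
cv2.imwrite("pics/w1.png",cv2.resize(im[:,:,::-1],(800,600),interpolation=cv2.INTER_CUBIC))
I=np.array([[-.07225,-.045,.008],[-.07225,.045,.008],[.07225,-.045,.018],[.07225,.045,.018],[-.03,0,.064],[.03,0,.064]])
print(((proj(m,to([.505,.33,-.269],I))+.5)*1.5625).round())
```

```text
2.35 [0.48728428 0.33080982 0.26996213] [-3.14140439e+00 -9.51921379e-04  2.87021580e+00] [ 5.76550682e-01  3.14177975e-01  1.43183903e+00  5.98395346e-04
  1.39634659e+00 -7.22972967e-01]
[[353. 195.]
 [456. 195.]
 [357. 353.]
 [452. 353.]
 [405. 254.]
 [405. 326.]]
```

View pics/w1.png

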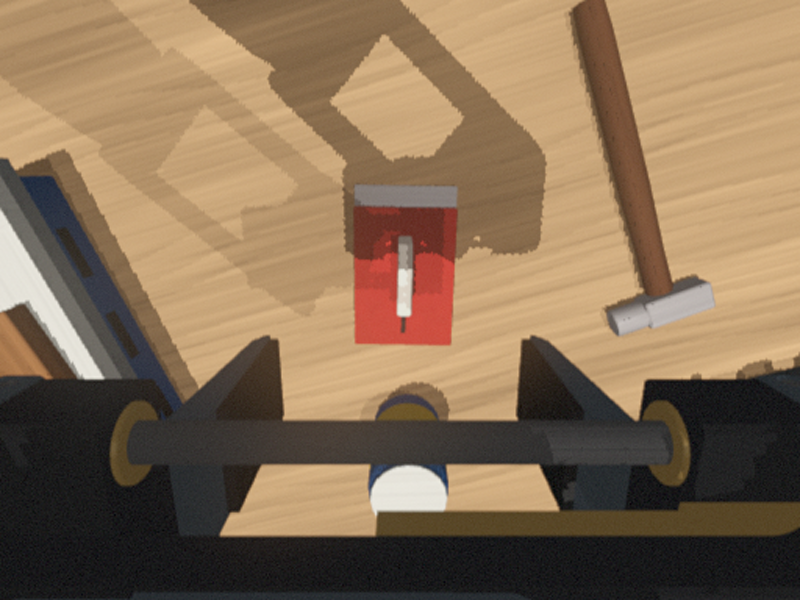

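The wrist picture shows the insert's tongue corners at (355,185) and (457,185), and its far corners at (356,344) and (451,344). The fin spans (405,237)–(404,317), and the can top is at (408,490).

Run:
```python
from h import *
D=lambda a:(np.array(a,float)+.5)/1.5625-.5
m=dict(np.load('w1.npz'))
I=np.array([[-.07225,-.045,.008],[-.07225,.045,.008],[.07225,-.045,.018],[.07225,.045,.018],[-.03,0,.064],[.03,0,.064]])
q,r=fit([(m,I,D([[355,185],[457,185],[356,344],[451,344],[405,237],[404,317]]))],[.5,.33,-.269])
print('ins',q,r.round(1).tolist())
# can top at z=.12 from scene, centre of white disc (566,303) scene; wrist
def back(m,u,z):
    d=m['R'].T@np.array([(u[0]-m['cx'])/m['fx'],(u[1]-m['cy'])/m['fy'],1]);C=-m['R'].T@m['t'];return C+d*(z-C[2])/d[2]
c=[back(camera_model('scene'),D([566,303]),.12),back(m,D([408,490]),.12),back(camera_model('side'),D([352,187]),.12)]
print(c); cc,s=np.cos(q[2]),np.sin(q[2])
for x in c: d=x[:2]-q[:2];print(cc*d[0]+s*d[1],-s*d[0]+cc*d[1])
print(plan([*to(q,[-.01,0,.03])[0]],q[2]+np.pi))
```

```text
ins [ 0.49699786  0.33250622 -0.28067135] [[-0.8, -0.6], [-0.1, 0.1], [-0.4, -0.2], [0.4, 0.3], [0.3, 3.7], [0.3, -0.9]]
[array([0.6551532 , 0.29096152, 0.12      ]), array([0.64687391, 0.29315659, 0.12      ]), array([0.65590713, 0.28723081, 0.12      ])]
0.16347458246041402 0.0038901092889950598
0.1549112369794305 0.0037059109553339575
0.16523242144509745 0.0005142196016141506
(array([0.03, 0.17, 9.6 ]), array([-0.  , -0.01,  0.1 ]))
```

Call:
send_rows([
  [1,-0.37,0.17,1,0,0,0.1],
  [1,0,0,1,0,0,0],
  [1,0,0,1,0,0,0],
  [1,0,0,1,0,0,0],
  [1,0,0,1,0,0,0],
  [1,0,0,1,0,0,0],
  [1,0,0,1,0,0,0],
  [1,0,0,1,0,0,0],
  [1,0,0,1,0,0,0],
  [1,0,0,0.75,0,0,0],
])

```text
t: 3.65
tool_pos: [0.4969, 0.3325, 0.0256]
ee_rot: [-3.141, -0.001, 2.861]
contact_force: [-0.5, 0.2, 0.4]
grip_width: 1.001
gripper_force: 0.0
```

Call:
send_rows([
  [0,0,0,0,0,0,0],
  [0,0,0,0,0,0,0],
  [0,0,0,0,0,0,0],
  [0,0,0,0,0,0,0],
  [0,0,0,0,0,0,0],
  [0,0,0,0,0,0,0],
], grip_force=50)

```text
t: 4.4
tool_pos: [0.498, 0.332, 0.0266]
ee_rot: [3.141, 0.0, 2.86]
contact_force: [0.1, -0.4, -0.2]
grip_width: 0.373
gripper_force: 0.0
```

Continue closing, then lift straight up.

Call:
send_rows([
  [0,0,0,0,0,0,0],
  [0,0,0,0,0,0,0],
  [0,0,0,0,0,0,0],
  [0,0,0,0,0,0,0],
  [0,0,0,0,0,0,0],
])

```text
t: 5.03
tool_pos: [0.4979, 0.3319, 0.0264]
ee_rot: [-3.142, -0.0, 2.86]
contact_force: [0.1, -0.2, 0.6]
grip_width: 0.127
gripper_force: 50.0
```

Call:
send_rows([
  [0,0,0,-0.5,0,0,0],
  [0,0,0,-1,0,0,0],
  [0,0,0,-1,0,0,0],
  [0,0,0,-1,0,0,0],
  [0,0,0,-1,0,0,0],
  [0,0,0,-1,0,0,0],
  [0,0,0,-1,0,0,0],
  [0,0,0,-1,0,0,0],
  [0,0,0,-0.5,0,0,0],
])

```text
t: 6.15
tool_pos: [0.4981, 0.3322, 0.2281]
ee_rot: [3.14, 0.001, 2.86]
contact_force: [0.8, 0.3, -3.8]
grip_width: 0.132
gripper_force: 50.0
```

Run:
```python
from h import *
T=[0.5045,-.0477,.0958]
print(plan([*to(T,[-.005,0,.225])[0]],T[2]+np.pi),sense()['joint_pos'])
```

```text
(array([ -4.29, -14.6 ,   0.11]), array([ 0.01,  0.01, -3.78])) [ 5.68870061e-01  3.48034449e-01  1.48609745e+00  1.61157089e-04
  1.30554337e+00 -7.20205129e-01]
```

Call:
send_rows([
  [0,-0.4,-0.97,0,0,0,0],
  [0,-0.4,-0.97,0,0,0,0],
  [0,-0.4,-0.97,0,0,0,0],
  [0,-0.4,-0.97,0,0,0,0],
  [0,-0.4,-0.97,0,0,0,0],
  [0,-0.4,-0.97,0,0,0,0],
  [0,-0.4,-0.97,0,0,0,0],
  [0,-0.4,-0.97,0,0,0,0],
  [0,-0.4,-0.97,0,0,0,0],
  [0,-0.4,-0.97,0,0,0,0],
])

```text
t: 7.4
tool_pos: [0.526, 0.0704, 0.2259]
ee_rot: [-3.141, -0.001, 2.86]
contact_force: [0.0, 0.8, -3.8]
grip_width: 0.125
gripper_force: 50.0
```

Call:
send_rows([
  [0,-0.4,-0.97,0,0,0,0],
  [0,-0.4,-0.97,0,0,0,0],
  [0,-0.4,-0.97,0,0,0,0],
  [0,-0.4,-0.97,0,0,0,0],
  [0,-0.4,-0.97,0,0,0,-0.95],
  [0,0,0,0,0,0,-0.95],
  [0,0,0,0,0,0,-0.95],
  [0,0,0,0,0,0,-0.95],
  [0,0,0,0,0,0,0],
  [0,0,0,0,0,0,0],
])

```text
t: 8.65
tool_pos: [0.5406, -0.0591, 0.2262]
ee_rot: [3.141, -0.001, -3.045]
contact_force: [-0.0, -0.6, -3.3]
grip_width: 0.129
gripper_force: 50.0
```

Run:
```python
from h import *
s=sense();print(s['t'],s['tool_pos'],s['ee_rot'],s['joint_pos'])
m=camera_model('wrist');im=camera('wrist')
np.savez('w2.npz',im=im,**m)
cv2.imwrite("pics/w2.png",cv2.resize(im[:,:,::-1],(800,600),interpolation=cv2.INTER_CUBIC))
```

```text
8.65 [ 0.54059637 -0.05906178  0.22619273] [ 3.14130501e+00 -6.57238388e-04 -3.04470036e+00] [-1.30051680e-01  2.63205108e-01  1.61414269e+00  1.38836583e-04
  1.26494996e+00 -1.79778206e+00]
```

View pics/w2.png

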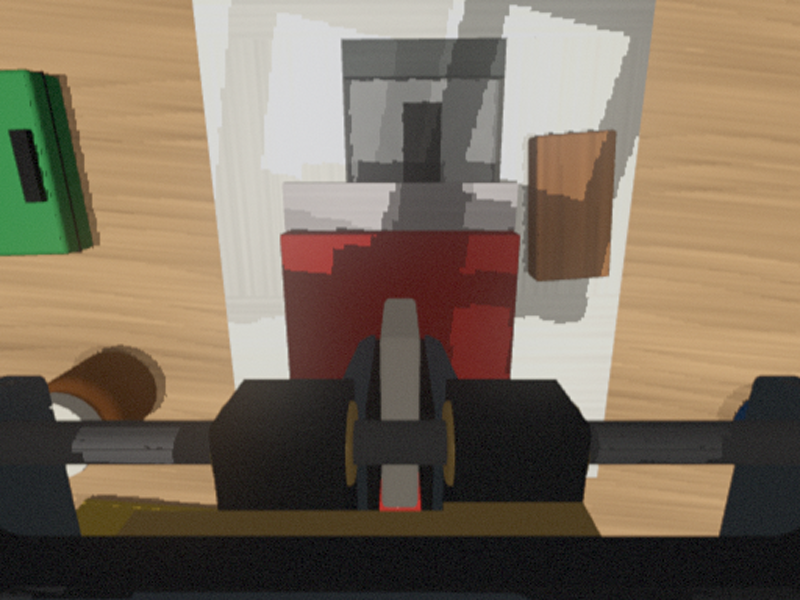

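The wrist picture shows the lip corners at (342,39), (506,38), (343,80) and (505,78). The table side edges run (194,0)–(233,385) and (655,0)–(596,475). The held tongue's corners are at (285,182) and (519,182), and the plate's top step corners are at (282,233) and (519,232).

```bash
cat >> h.py <<'E'
D=lambda a:(np.array(a,float)+.5)/1.5625-.5
def back(m,u,z):
    d=m['R'].T@np.array([(u[0]-m['cx'])/m['fx'],(u[1]-m['cy'])/m['fy'],1]);C=-m['R'].T@m['t'];return C+d*(z-C[2])/d[2]
E
python3 - <<'E'
from h import *
m=dict(np.load('w2.npz'));s=sense()
for a,b in(([194,0],[233,385]),([655,0],[596,475]),([342,39],[347,182]),([506,38],[500,182])):
    A,B=back(m,D(a),.09),back(m,D(b),.09);print('edge yaw',np.arctan2(*(B-A)[1::-1]))
L=np.array([[-.107,-.0475,.09],[-.107,.0475,.09],[-.087,-.0475,.09],[-.087,.0475,.09]])
p,r=fit([(m,L,D([[342,39],[506,38],[343,80],[505,78]]))],[.5,-.05,.096]);print(p,r.round(1).tolist())
c,sn=np.cos(p[2]),np.sin(p[2])
for n,u,z in(('L',[194,0],.09),('L2',[233,385],.09),('R',[655,0],.09),('R2',[596,475],.09),('off',[529,140],.112),('off2',[537,280],.112)):
    d=back(m,D(u),z)-[p[0],p[1],0];print(n,c*d[0]+sn*d[1],-sn*d[0]+c*d[1])
# insert in hand: fit in plane, origin height = tcp - .026
zb=s['tool_pos'][2]-.026
I=np.array([[-.07225,-.045,.008+zb],[-.07225,.045,.008+zb],[-.05425,-.045,.018+zb],[-.05425,.045,.018+zb]])
q,r=fit([(m,I,D([[285,182],[519,182],[282,233],[519,232]]))],[.54,-.059,.096]);print('ins',q,r.round(1).tolist(),s['tool_pos'])
E
```

```text
edge yaw 0.09387792584046036
edge yaw 0.10303702269469901
edge yaw 0.10292327569635829
edge yaw 0.1119595567109835
[ 0.49788375 -0.04805324  0.10565281] [[-0.5, 1.0], [0.7, 0.6], [-0.2, -0.9], [0.1, -0.6]]
L -0.12811163991390404 -0.12923277248169462
L2 0.10812145045308341 -0.13201451787134383
R -0.1259220576973578 0.12948620156253854
R2 0.1830776671122412 0.12867792274526718
off -0.05102332955273577 0.058076404477044104
off2 0.029593570188929535 0.0682468742311883
ins [ 0.53953755 -0.05809899  0.09888124] [[-1.1, 0.0], [0.6, -0.2], [-1.1, 0.0], [2.7, 0.4]] [ 0.54065073 -0.05905567  0.22624859]
```

```bash
cat >> h.py <<'E'
T=[.498,-.048,.100]
def tcp_for_tip(x,z,th,y=0,ox=.001):
    c,s=np.cos(th),np.sin(th);a,b=.07225+ox,.0264
    return to(T,[x+a*c-b*s,y,z+a*s+b*c])[0]
def plant(x,z,th): return plan(tcp_for_tip(x,z,th),T[2]+np.pi,-th)
E
python3 - <<'E'
from h import *
print(plant(-.081,.105,.1745),tcp_for_tip(-.081,.105,.1745))
s=sense();print(plan(s['tool_pos'],T[2]+np.pi,-.1745))
E
```

```text
(array([2.19, 0.6 , 3.3 ]), array([-0.  , -1.75, -0.03])) [ 0.4846213  -0.04934235  0.14371643]
(array([0., 0., 0.]), array([-0.  , -1.75, -0.03]))
```

Call:
send_rows([
  [0,0.73,0.2,0,0,0,0],
  [0,0.73,0.2,0,0,0,0],
  [0,0.73,0.2,0.5,0,0,0],
  [0,0,0,0.9,0,0,0],
  [0,0,0,0.9,0,0,0],
  [0,0,0,0.5,0,0,0],
  [0,0,0,0.5,0,-0.9,0],
  [0,0,0,0,0,-0.85,0],
  [0,0,0,0,0,0,0],
  [0,0,0,0,0,0,0],
])

```text
t: 9.95
tool_pos: [0.4859, -0.0497, 0.1447]
ee_rot: [-3.141, 0.176, -3.043]
contact_force: [-0.2, -0.7, -3.2]
grip_width: 0.126
gripper_force: 50.0
```

Run:
```python
from h import *
print(plant(-.081,.105,.1745),sense()['t'])
m=camera_model('wrist');im=camera('wrist')
np.savez('w3.npz',im=im,**m)
cv2.imwrite("pics/w3.png",cv2.resize(im[:,:,::-1],(800,600),interpolation=cv2.INTER_CUBIC))
# predicted lip points (table) in disp px
L=np.array([[-.107,-.0475,.09],[-.107,.0475,.09],[-.087,-.0475,.09],[-.087,.0475,.09]])
print(((proj(m,to(T,L))+.5)*1.5625-.5).round(1))
```

```text
(array([0.06, 0.02, 0.03]), array([-0.01,  0.01, -0.02])) 9.95
[[281.9 104.1]
 [518.4 103.6]
 [287.1 155.5]
 [513.3 155.1]]
```

View pics/w3.png

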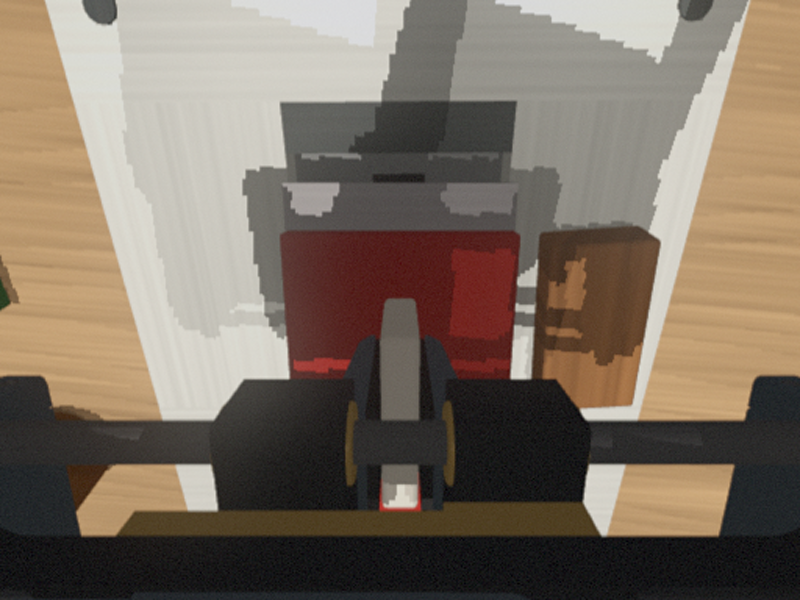

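The wrist picture shows the lip edge at row 152, from (287,152) to (512,152), where I predicted row 155. The table is therefore about 1.2 mm nearer the robot. The plate is centred, and the tongue's corners are at (283,183) and (518,183), just short of the lip.

```bash
cat >> h.py <<'E'
T=[.4968,-.0483,.100]
E
python3 - <<'E'
from h import *
for x,z in((-.083,.092),(-.083,.0735),(-.1015,.0735)):print(plant(x,z,.1745)[0])
E
```

```text
[0.28 0.01 0.51]
[0.41 0.01 1.24]
[1.14 0.01 1.11]
```

Call:
send_rows([
  [0,0.28,0,0.5,0,0,0],
  [0,0.06,0,0.35,0,0,0],
  [0,0.06,0,0.35,0,0,0],
  [0,0,0,0,0,0,0],
  [0,0,0,0,0,0,0],
])

```text
t: 10.62
tool_pos: [0.4808, -0.05, 0.1128]
ee_rot: [-3.142, 0.176, -3.043]
contact_force: [0.9, 0.4, -2.7]
grip_width: 0.129
gripper_force: 50.0
```

Run:
```python
from h import *
for x,z in((-.083,.0735),(-.1015,.073)):print(plant(x,z,.1745))
print(sense()['contact_force'],sense()['wrist_torque'])
```

```text
(array([-0.02,  0.01,  0.03]), array([-0.  ,  0.01, -0.02]))
(array([ 0.71,  0.  , -0.08]), array([-0.  ,  0.01, -0.02]))
[ 0.85318987  0.39367895 -2.69062443] [0.07145534 0.19225254 0.04435344]
```

Call:
send_rows([
  [0,0.2,0,0,0,0,0],
  [0,0.2,0,-0.03,0,0,0],
  [0,0.15,0,-0.03,0,0,0],
  [0,0.1,0,-0.02,0,0,0],
  [0,0.06,0,0,0,0,0],
  [0,0,0,0,0,0,0],
  [0,0,0,0,0,0,0],
])

```text
t: 11.5
tool_pos: [0.4627, -0.0518, 0.1116]
ee_rot: [3.142, 0.175, -3.043]
contact_force: [0.3, 0.7, -2.6]
grip_width: 0.128
gripper_force: 50.0
```

Run:
```python
from h import *
print(plant(-.1015,.073,.1745),sense()['contact_force'],sense()['wrist_torque'])
for th in(.12,.06,0):print(plant(-.1023,.0725,th))
```

```text
(array([-0.01,  0.  , -0.  ]), array([-0.  ,  0.01, -0.02])) [ 0.28766412  0.74482004 -2.57579625] [-0.07641488  0.27836131  0.00089859]
(array([-0.03,  0.  ,  0.17]), array([-0.  ,  0.55, -0.02]))
(array([-0.08,  0.  ,  0.35]), array([-0.  ,  1.15, -0.02]))
(array([-0.12,  0.  ,  0.53]), array([-0.  ,  1.75, -0.02]))
```

Call:
send_rows([
  [0,0,0,0.08,0,0.28,0],
  [0,-0.03,0,0.09,0,0.27,0],
  [0,-0.02,0,0.09,0,0.3,0],
  [0,-0.03,0,0.09,0,0.3,0],
  [0,0,0,0,0,0,0],
])

```text
t: 12.12
tool_pos: [0.4665, -0.0514, 0.1028]
ee_rot: [3.141, 0.06, -3.043]
contact_force: [0.2, 0.2, -3.4]
grip_width: 0.127
gripper_force: 50.0
```

Run:
```python
from h import *
s=sense();print(s['contact_force'],s['wrist_torque'])
for th in(.06,0):print(plant(-.1023,.0725,th))
```

```text
[ 0.1908685   0.17097276 -3.36294614] [0.01393459 0.16232593 0.01647386]
(array([ 0.01,  0.  , -0.02]), array([ 0.  , -0.  , -0.01]))
(array([-0.05,  0.  ,  0.16]), array([ 0.  ,  0.6 , -0.01]))
```

Call:
send_rows([
  [0,-0.02,0,0.05,0,0.2,0],
  [0,-0.02,0,0.06,0,0.2,0],
  [0,-0.01,0,0.05,0,0.2,0],
  [0,0,0,0.02,0,0,0],
  [0,0,0,0,0,0,0],
  [0,0,0,0,0,0,0],
])

```text
t: 12.88
tool_pos: [0.4669, -0.0513, 0.0987]
ee_rot: [3.141, -0.0, -3.043]
contact_force: [0.1, -0.3, -3.8]
grip_width: 0.134
gripper_force: 50.0
```

Run:
```python
from h import *
s=sense();print(s['contact_force'],s['wrist_torque'])
print(plant(-.1023,.072,0))
```

```text
[ 0.10906078 -0.319731   -3.79895068] [ 0.05168587  0.00938217 -0.05401124]
(array([-0.04,  0.  ,  0.01]), array([ 0.  , -0.  , -0.02]))
```

Call:
send_rows([
  [0,0,0,0.03,0,0,0],
  [0,0,0,0.03,0,0,0],
  [0,0.04,0,0,0,0,0],
  [0,0.03,0,0,0,0,0],
  [0,0,0,0,0,0,0],
])

```text
t: 13.5
tool_pos: [0.467, -0.0513, 0.0985]
ee_rot: [-3.141, 0.004, -3.044]
contact_force: [2.1, 1.9, 5.1]
grip_width: 0.134
gripper_force: 50.0
```

Call:
send_rows([
  [0.45,0,0,0,0,0,0],
  [0.45,0,0,0,0,0,0],
  [0.45,0,0,0,0,0,0],
  [0.45,0,0,0,0,0,0],
  [0.45,0,0,-0.5,0,0,0],
  [0.45,0,0,-1,0,0,0],
  [0.45,0,0,-1,0,0,0],
  [0.45,0,0,-1,0,0,0],
  [0.45,0,0,-1,0,0,0],
  [0.45,0,0,-1,0,0,0],
])

```text
t: 14.75
tool_pos: [0.4653, -0.0515, 0.2364]
ee_rot: [-3.141, 0.001, -3.043]
contact_force: [1.2, 0.1, -0.2]
grip_width: 0.447
gripper_force: 0.0
```

Call:
send_rows([
  [0.45,0.4,0,-0.5,0,0,0],
  [0.45,0,0,0,0,0,0],
  [0.45,0,0,0,0,0,0],
])

```text
t: 15.12
tool_pos: [0.4547, -0.0524, 0.2464]
ee_rot: [3.141, -0.001, -3.044]
contact_force: [-0.4, 0.5, -0.6]
grip_width: 0.45
gripper_force: 0.0
```

Run:
```python
from h import *
s=sense();print(s['t'],s['tool_pos'],s['joint_pos'])
m=camera_model('wrist');im=camera('wrist')
np.savez('w4.npz',im=im,**m)
cv2.imwrite("pics/w4.png",cv2.resize(im[:,:,::-1],(800,600),interpolation=cv2.INTER_CUBIC))
```

```text
15.125 [ 0.45469959 -0.05242204  0.24643437] [-1.40010194e-01  1.12944978e-01  1.75510774e+00  1.42397382e-04
  1.27492193e+00 -1.80888416e+00]
```

View pics/w4.png

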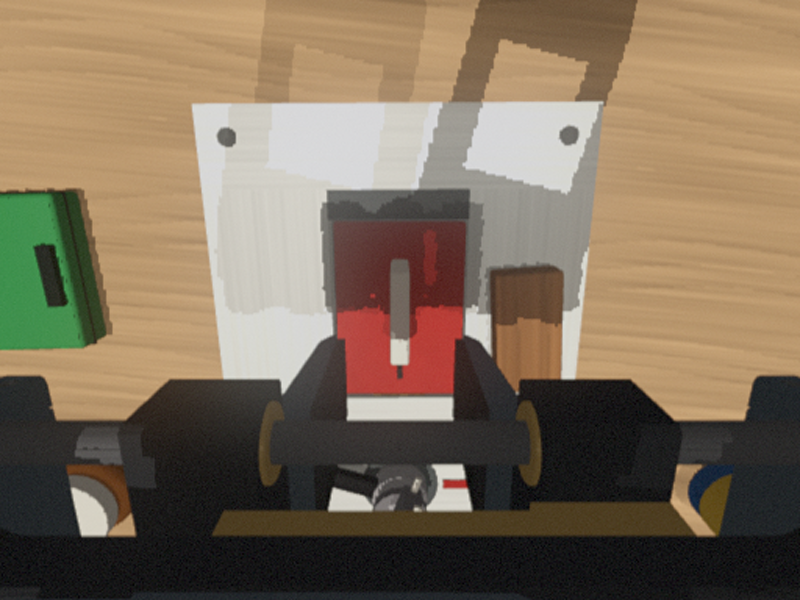

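The wrist picture shows the plate seated in the cavity. Its red step is against the lip at row 220 and its far end is at row 395. The knob is near (400,487) and the red mark is at (455,484).

Run:
```python
from h import *
m=dict(np.load('w4.npz'))
L=np.array([[-.16,-.13,.09],[-.16,.13,.09],[-.107,-.0475,.09],[-.107,.0475,.09],[-.087,-.0475,.09],[-.087,.0475,.09]])
p,r=fit([(m,L,D([[193,104],[602,102],[328,191],[469,190],[329,220],[468,219]]))],T);print(p,r.round(1).tolist())
print(plan(to(T,[.0984,-.0666,.25])[0],1.862))
```

```text
[ 0.49752038 -0.04836879  0.10345019] [[-0.7, 0.3], [1.1, 0.2], [-1.0, -0.6], [0.7, -0.5], [-0.7, 0.3], [0.6, 0.5]]
(array([-5.63, -2.66, -0.16]), array([-1.000e-02, -2.000e-02,  1.378e+01]))
```

Call:
send_rows([
  [0.45,-0.95,-0.45,0,0,0,0],
  [0.45,-0.95,-0.45,0,0,0,0],
  [0.45,-0.95,-0.45,0,0,0,0],
  [0.45,-0.95,-0.45,0,0,0,0],
  [0.45,-0.95,-0.45,0,0,0,0],
  [0.45,-0.88,-0.41,0,0,0,1],
  [0.45,0,0,0,0,0,1],
  [0.45,0,0,0,0,0,1],
  [0.45,0,0,0,0,0,1],
  [0.45,0,0,0,0,0,1],
])

```text
t: 16.42
tool_pos: [0.6017, -0.1048, 0.2457]
ee_rot: [-3.141, -0.002, 2.737]
contact_force: [-0.8, 0.8, -0.1]
grip_width: 0.448
gripper_force: 0.0
```

Call:
send_rows([
  [0.45,0,0,0,0,0,1],
  [0.45,0,0,0,0,0,1],
  [0.45,0,0,0,0,0,1],
  [0.45,0,0,0,0,0,1],
  [0.45,0,0,0,0,0,1],
  [0.45,0,0,0,0,0,1],
  [0.45,0,0,0,0,0,1],
  [0.45,0,0,0,0,0,1],
  [0.45,0,0,0,0,0,0.8],
  [0.45,0,0,0,0,0,0],
])

```text
t: 17.68
tool_pos: [0.6018, -0.1048, 0.246]
ee_rot: [-3.14, -0.001, 1.861]
contact_force: [0.7, -0.5, 0.7]
grip_width: 0.451
gripper_force: 0.0
```

Run:
```python
from h import *
s=sense();print(s['t'],s['tool_pos'],s['joint_pos'],plan(to(T,[.0984,-.0666,.25])[0],1.862))
m=camera_model('wrist');im=camera('wrist')
np.savez('w5.npz',im=im,**m)
cv2.imwrite("pics/w5.png",cv2.resize(im[:,:,::-1],(800,600),interpolation=cv2.INTER_CUBIC))
P=np.array([[.0984,-.0666,.157],[.12,0,.155],[.12,.05,.09],[.185,-.13,.09],[.185,.13,.09]])
print(((proj(m,to(T,P))+.5)*1.5625-.5).round(1))
```

```text
17.675 [ 0.60175238 -0.10476309  0.2459752 ] [-1.91261528e-01  3.60948313e-01  1.42172419e+00  1.18518957e-04
  1.36095179e+00 -4.81283339e-01] (array([ 0.01, -0.02, -0.16]), array([-0.02, -0.01, -0.01]))
[[400.2 311. ]
 [463.7 199.7]
 [468.5 113.7]
 [498.5 386.3]
 [605.4  -5.5]]
```

View pics/w5.png

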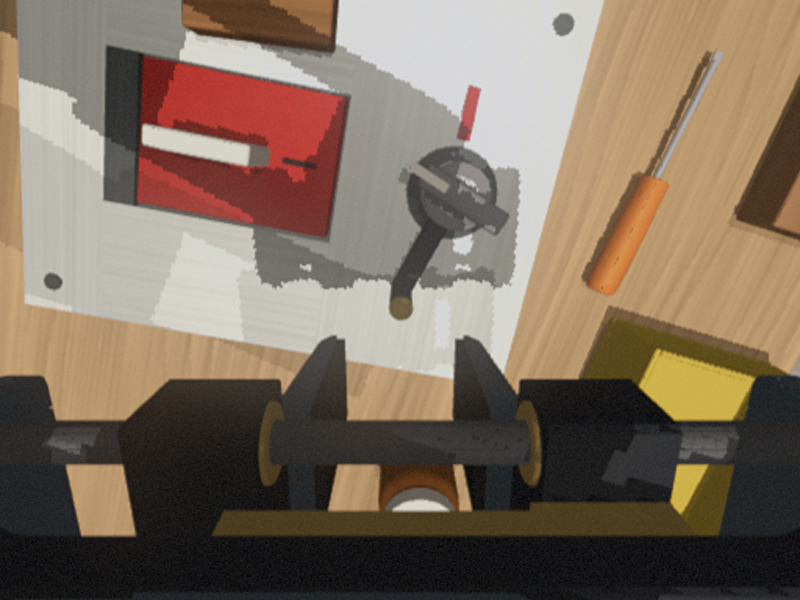

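The wrist picture shows the post top at (401,309), within 2 px of prediction. The red mark is at (469,112), and the knob bar runs from the pointer end (407,171) to (503,224), so the adjuster is at about 0.04.

Call:
send_rows([
  [0.45,0,0,1,0,0,0],
  [0.45,0,0,1,0,0,0],
  [0.45,0,0,1,0,0,0],
  [0.45,0,0,1,0,0,0],
  [0.45,0,0,0.8,0,0,0],
  [0.45,0,0,0.4,0,0,0],
  [0,0,0,0,0,0,0],
  [0,0,0,0,0,0,0],
  [0,0,0,0,0,0,0],
  [0,0,0,0,0,0,0],
], grip_force=10)

```text
t: 18.98
tool_pos: [0.6024, -0.1051, 0.118]
ee_rot: [3.14, 0.001, 1.86]
contact_force: [-0.0, -0.1, 2.1]
grip_width: 0.151
gripper_force: 10.0
```

Call:
send_rows([
  [0,-0.15,0.31,0,0,0,0],
  [0,-0.11,0.32,0,0,0,0],
  [0,-0.07,0.335,0,0,0,0],
  [0,-0.03,0.34,0,0,0,0],
  [0,0.015,0.34,0,0,0,0],
  [0,0.055,0.34,0,0,0,0],
  [0,0.1,0.33,0,0,0,0],
  [0,0.07,0.18,0,0,0,0],
  [0,0,0,0,0,0,0],
  [0,0,0,0,0,0,0],
])

```text
t: 20.23
tool_pos: [0.6637, -0.0891, 0.1173]
ee_rot: [3.139, -0.0, 1.86]
contact_force: [1.2, 0.1, 3.1]
grip_width: 0.147
gripper_force: 10.0
```

```bash
cat >> h.py <<'E'
def lev():
    s=sense();d=s['tool_pos'][:2]-to(T,[.12,0,0])[0,:2];return np.degrees(np.arctan2(d[1],d[0])-T[2])+108,np.hypot(*d)
E
python3 - <<'E'
from h import *
s=sense();print(lev(),s['contact_force'],s['grip_width'],s['tool_pos'])
E
```

```text
(np.float64(54.23068983078893), np.float64(0.07097544618199463)) [1.16198204 0.07040948 3.09120031] 0.14698222255000162 [ 0.66365576 -0.08909795  0.11728424]
```

Call:
send_rows([
  [0.45,0,0,0,0,0,0],
  [0.45,0,0,0,0,0,0],
  [0.45,0,0,0,0,0,0],
  [0.45,0,0,-0.8,0,0,0],
  [0.45,0,0,-1,0,0,0],
  [0.45,0,0,-1,0,0,0],
  [0.45,0,0,-1,0,0,0],
  [0.45,0,0,-0.2,0,0,0],
  [0.45,0,0,0,0,0,0],
])

```text
t: 21.35
tool_pos: [0.6624, -0.0899, 0.2166]
ee_rot: [-3.141, -0.0, 1.86]
contact_force: [-0.7, 0.4, -0.4]
grip_width: 0.452
gripper_force: 0.0
```

Run:
```python
from h import *
s=sense();print(lev(),s['contact_force'],s['tool_pos'],plan(to(T,[.12,0,.121])[0],2.93))
m=camera_model('wrist');im=camera('wrist')
np.savez('w6.npz',im=im,**m)
cv2.imwrite("pics/w6.png",cv2.resize(im[:,:,::-1],(800,600),interpolation=cv2.INTER_CUBIC))
a=np.radians(-108+54);P=np.array([[.12+.07*np.cos(a),.07*np.sin(a),.157],[.12,0,.155],[.12,.05,.09]])
print(((proj(m,to(T,P))+.5)*1.5625-.5).round(1))
```

```text
(np.float64(53.002119775902244), np.float64(0.07073352201180119)) [-0.66511489  0.41006592 -0.37475638] [ 0.66235538 -0.08991998  0.21658231] (array([ 2.58, -1.16,  3.82]), array([-0.00e+00, -1.00e-02, -1.07e+01]))
[[402.3 325.8]
 [339.5 197.1]
 [366.5 102.5]]
```

View pics/w6.png

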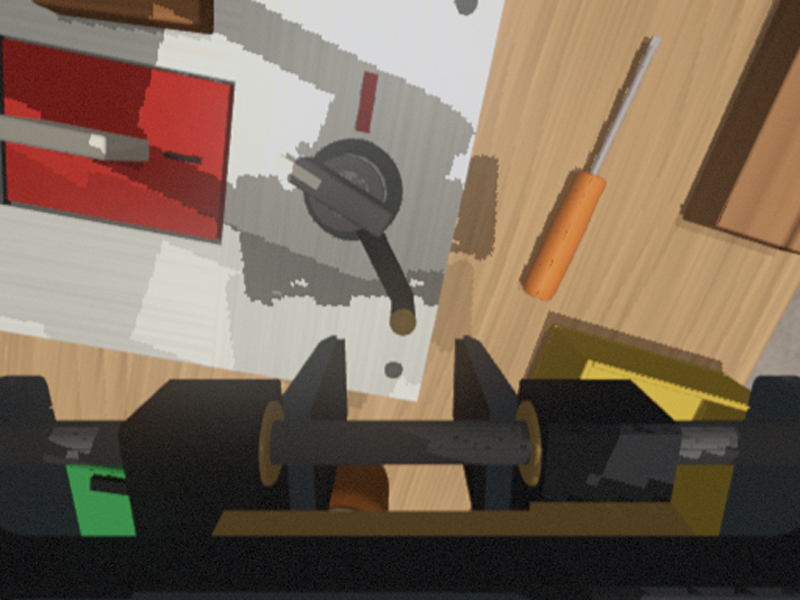

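The wrist picture shows the post at (402,322), so the lever is loose at about 0.93. The knob bar's top edges run (310,158)–(397,210) and (290,178)–(378,232).

Run:
```python
from h import *
for f,es in(('w5',[([413,162],[509,213]),([402,180],[497,234])]),('w6',[([310,158],[397,210]),([290,178],[378,232])])):
    m=dict(np.load(f+'.npz'));c=[]
    for a,b in es:
        A,B=back(m,D(a),.155),back(m,D(b),.155);d=A-B;c+=[A,B];print('adj',np.pi/2+1.3-(np.arctan2(d[1],d[0])-T[2]),np.hypot(*d[:2]))
    d=np.mean(c,0)-to(T,[.12,0,.155])[0];print(d)
```

```text
adj 0.008525363035484457 0.05797327305136692
adj 0.04183237085688729 0.05890814666305514
[-4.27888790e-03 -2.09917706e-04  2.77555756e-17]
adj 0.07248245099355799 0.04659997775710984
adj 0.09265395465275317 0.04791834002227457
[0.00194928 0.00162857 0.        ]
```

Call:
send_rows([
  [0.45,0.86,-0.38,0,0,0,-0.95],
  [0.45,0,0,0,0,0,-0.95],
  [0.45,0,0,0,0,0,-0.95],
  [0.45,0,0,0,0,0,-0.95],
  [0.45,0,0,0,0,0,-0.95],
  [0.45,0,0,0,0,0,-0.95],
  [0.45,0,0,0,0,0,-0.95],
  [0.45,0,0,0,0,0,-0.95],
  [0.45,0,0,0,0,0,-0.95],
  [0.45,0,0,0,0,0,-0.95],
])

```text
t: 22.65
tool_pos: [0.6467, -0.0719, 0.2154]
ee_rot: [-3.141, -0.003, 2.813]
contact_force: [0.2, 0.1, -0.1]
grip_width: 0.452
gripper_force: 0.0
```

Run:
```python
from h import *
print(plan(to(T,[.12,0,.129])[0],2.911))
```

```text
(array([1.6 , 0.96, 3.46]), array([-0.  , -0.03, -0.98]))
```

Call:
send_rows([
  [0.45,0.8,0.48,0,0,0,0],
  [0.45,0.8,0.48,0,0,0,0],
  [0.45,0,0,0,0,0,-0.98],
  [0.45,0,0,1,0,0,0],
  [0.45,0,0,1,0,0,0],
  [0.45,0,0,0.9,0,0,0],
  [0.45,0,0,0.5,0,0,0],
  [0.45,0,0,0,0,0,0],
])

```text
t: 23.65
tool_pos: [0.6166, -0.0362, 0.1307]
ee_rot: [-3.141, -0.003, 2.908]
contact_force: [-0.2, 0.8, 0.9]
grip_width: 0.449
gripper_force: 0.0
```

Run:
```python
from h import *
print(plan(to(T,[.12,0,.129])[0],2.911),sense()['contact_force'])
```

```text
(array([ 0.01, -0.01,  0.07]), array([-0.  , -0.03, -0.03])) [-0.24543011  0.76211998  0.9286239 ]
```

Close on the bar, then read the alignment.

Call:
send_rows([
  [0,0,0,0,0,0,0],
  [0,0,0,0,0,0,0],
  [0,0,0,0,0,0,0],
  [0,0,0,0,0,0,0],
  [0,0,0,0,0,0,0],
  [0,0,0,0,0,0,0],
], grip_force=20)

```text
t: 24.4
tool_pos: [0.6177, -0.0367, 0.1329]
ee_rot: [-3.141, 0.001, 2.908]
contact_force: [-0.4, -2.1, 4.0]
grip_width: 0.156
gripper_force: 20.0
```

```bash
cat >> h.py <<'E'
def adj(): return np.pi/2+1.3-(sense()['ee_rot'][2]-T[2])%np.pi + 0
E
python3 - <<'E'
from h import *
s=sense();print(s['grip_width'],s['contact_force'],s['wrist_torque'],s['ee_rot'],adj())
E
```

```text
0.15600393711593327 [-0.39615417 -2.11420961  3.95382132] [-0.41557596  0.12159157 -0.03455941] [-3.14134673e+00  1.29525446e-03  2.90776615e+00] 0.06303017282934853
```

Call:
send_rows([
  [0,0,0,0,0,0,1],
  [0,0,0,0,0,0,1],
  [0,0,0,0,0,0,1],
  [0,0,0,0,0,0,1],
  [0,0,0,0,0,0,1],
  [0,0,0,0,0,0,1],
  [0,0,0,0,0,0,1],
  [0,0,0,0,0,0,1],
  [0,0,0,0,0,0,1],
  [0,0,0,0,0,0,1],
])

```text
t: 25.65
tool_pos: [0.6172, -0.0373, 0.1329]
ee_rot: [-3.141, 0.002, 1.905]
contact_force: [-1.7, -4.0, 6.5]
grip_width: 0.154
gripper_force: 20.0
```

Call:
send_rows([
  [0,0,0,0,0,0,1],
  [0,0,0,0,0,0,0.8],
  [0,0,0,0,0,0,0.54],
  [0,0,0,0,0,0,0],
  [0,0,0,0,0,0,0],
])

```text
t: 26.28
tool_pos: [0.617, -0.0373, 0.1329]
ee_rot: [-3.141, 0.002, 1.674]
contact_force: [-1.3, -3.5, 6.6]
grip_width: 0.153
gripper_force: 20.0
```

Run:
```python
from h import *
s=sense();print(s['grip_width'],s['contact_force'],s['wrist_torque'],s['ee_rot'],s['tool_pos'],adj())
```

```text
0.15324300352461143 [-1.27933177 -3.45400135  6.58500681] [-0.78942722  0.4833874  -0.09678279] [-3.14102962e+00  1.64849659e-03  1.67387616e+00] [ 0.61699937 -0.0373435   0.13286769] 1.2969201625530846
```

Call:
send_rows([
  [0.45,0,0,0,0,0,0],
  [0.45,0,0,0,0,0,0],
  [0.45,0,0,0,0,0,0],
  [0.45,0,0,-0.5,0,0,0],
  [0.45,0,0,-1,0,0,0],
  [0.45,0,0,-1,0,0,0],
  [0.45,0,0,-1,0,0,0],
  [0.45,-1,0,0,0,0,0],
  [0.45,-0.8,0,0,0,0,0],
  [0.45,0,0,0,0,0,0],
])

```text
t: 27.52
tool_pos: [0.6219, -0.0823, 0.2195]
ee_rot: [-3.141, -0.0, 1.672]
contact_force: [0.2, 0.4, -0.8]
grip_width: 0.444
gripper_force: 0.0
```

Run:
```python
from h import *
s=sense();print(s['t'],s['tool_pos'],s['contact_force'])
m=camera_model('wrist');im=camera('wrist')
np.savez('w7.npz',im=im,**m)
cv2.imwrite("pics/w7.png",cv2.resize(im[:,:,::-1],(800,600),interpolation=cv2.INTER_CUBIC))
P=np.array([[.12,0,.155],[.12,.026,.155],[.12,-.026,.155],[.12,.05,.09]])
print(((proj(m,to(T,P))+.5)*1.5625-.5).round(1))
```

```text
27.525 [ 0.6219289  -0.08231891  0.21949235] [ 0.21705026  0.43133321 -0.79389692]
[[398.6 234.6]
 [398.6 179.6]
 [398.6 286.3]
 [398.8 134.5]]
```

View pics/w7.png

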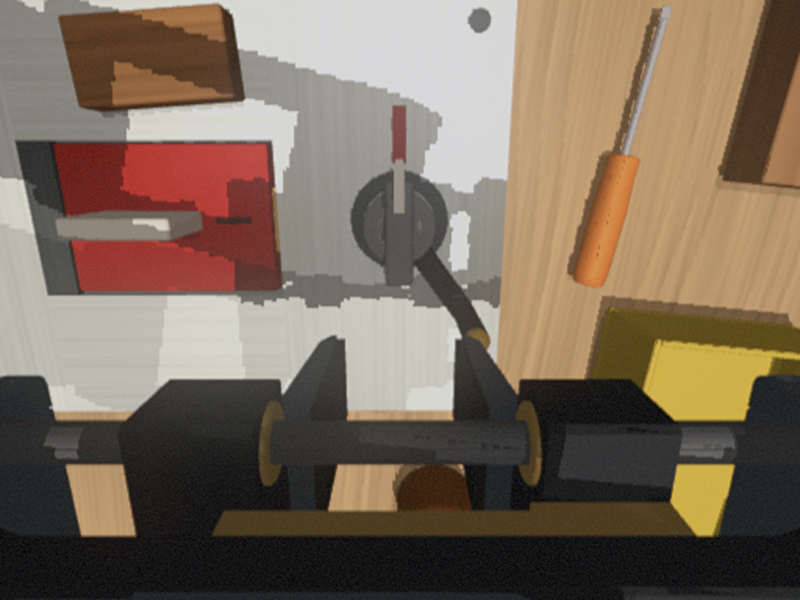

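The wrist picture shows the pointer (399,160–213), the bar's end (399,285) and the red mark (399,105–162) in one line. The knob is therefore at the mark. The lever post is at (479,337), still loose.

Run:
```python
from h import *
a=np.radians(-54.5)
print(plan(to(T,[.12+.07*np.cos(a),.07*np.sin(a),.119])[0],1.862))
```

```text
(array([-0.47,  1.58,  4.01]), array([-0.01, -0.01, -1.9 ]))
```

Call:
send_rows([
  [0.45,-0.24,0.79,0,0,0,0],
  [0.45,-0.23,0.79,0,0,0,0],
  [0.45,0,0,0,0,0,-0.95],
  [0.45,0,0,0,0,0,-0.95],
  [0.45,0,0,1,0,0,0],
  [0.45,0,0,1,0,0,0],
  [0.45,0,0,1,0,0,0],
  [0.45,0,0,0.7,0,0,0],
  [0.45,0,0,0.3,0,0,0],
  [0.45,0,0,0,0,0,0],
])

```text
t: 28.82
tool_pos: [0.6626, -0.0885, 0.1195]
ee_rot: [-3.141, -0.0, 1.864]
contact_force: [-0.7, 0.0, -0.5]
grip_width: 0.45
gripper_force: 0.0
```

Call:
send_rows([
  [0,0,0,0,0,0,0],
  [0,0,0,0,0,0,0],
  [0,0,0,0,0,0,0],
  [0,0,0,0,0,0,0],
  [0,0,0,0,0,0,0],
], grip_force=10)

```text
t: 29.45
tool_pos: [0.6631, -0.0889, 0.1202]
ee_rot: [3.14, 0.001, 1.864]
contact_force: [0.8, -0.8, 2.6]
grip_width: 0.15
gripper_force: 10.0
```

Run:
```python
from h import *
s=sense();print(lev(),s['contact_force'],s['grip_width'],s['tool_pos'])
```

```text
(np.float64(54.023374208524295), np.float64(0.07043437624032692)) [ 0.75236106 -0.75937203  2.59762848] 0.14997420022247643 [ 0.66310417 -0.08886566  0.12022544]
```

Call:
send_rows([
  [0,-0.07,-0.2,0,0,0,0],
  [0,-0.1,-0.33,0,0,0,0],
  [0,-0.055,-0.34,0,0,0,0],
  [0,-0.015,-0.34,0,0,0,0],
  [0,0.03,-0.34,0,0,0,0],
  [0,0.07,-0.335,0,0,0,0],
  [0,0.11,-0.32,0,0,0,0],
  [0,0.15,-0.31,0,0,0,0],
  [0,0.04,-0.07,0,0,0,0],
  [0,0,0,0,0,0,0],
])

```text
t: 30.7
tool_pos: [0.6018, -0.104, 0.12]
ee_rot: [3.136, 0.003, 1.864]
contact_force: [9.0, -3.8, -1.4]
grip_width: 0.15
gripper_force: 10.0
```

Run:
```python
from h import *
s=sense();print(lev(),s['contact_force'],s['grip_width'],s['tool_pos'])
```

```text
(np.float64(0.2516374787529685), np.float64(0.06922511939156016)) [ 9.01815757 -3.75850158 -1.4289769 ] 0.14974878463434138 [ 0.60178559 -0.10402765  0.11997392]
```

Call:
send_rows([
  [0,0.02,-0.06,0,0,0,0],
  [0,0,0,0,0,0,0],
  [0.45,0,0,0,0,0,0],
  [0.45,0,0,0,0,0,0],
  [0.45,0,0,0,0,0,0],
  [0.45,0,0,-0.6,0,0,0],
  [0.45,0,0,-1,0,0,0],
  [0.45,0,0,-1,0,0,0],
  [0.45,0,0,-1,0,0,0],
  [0.45,0,0,-1,0,0,0],
])

```text
t: 31.95
tool_pos: [0.5976, -0.1034, 0.2366]
ee_rot: [3.141, 0.0, 1.864]
contact_force: [-0.1, 0.1, -0.4]
grip_width: 0.448
gripper_force: 0.0
```

Call:
send_rows([
  [0.45,-0.6,0,-0.6,0,0,0],
  [0.45,0,0,0,0,0,0],
  [0.45,0,0,0,0,0,0],
])

```text
t: 32.33
tool_pos: [0.6016, -0.1174, 0.2493]
ee_rot: [-3.141, -0.001, 1.864]
contact_force: [-0.5, 0.2, 0.0]
grip_width: 0.45
gripper_force: 0.0
```

Run:
```python
from h import *
m=camera_model('wrist');im=camera('wrist')
cv2.imwrite("pics/w8.png",cv2.resize(im[:,:,::-1],(800,600),interpolation=cv2.INTER_CUBIC))
P=np.array([[.0984,-.0666,.157],[.12,.026,.155],[.12,-.026,.155],[.12,.05,.09]])
print(((proj(m,to(T,P))+.5)*1.5625-.5).round(1),sense()['t'])
```

```text
[[406.8 288.8]
 [482.7 125.3]
 [460.  224.6]
 [474.8  94.1]] 32.375
```

View pics/w8.png

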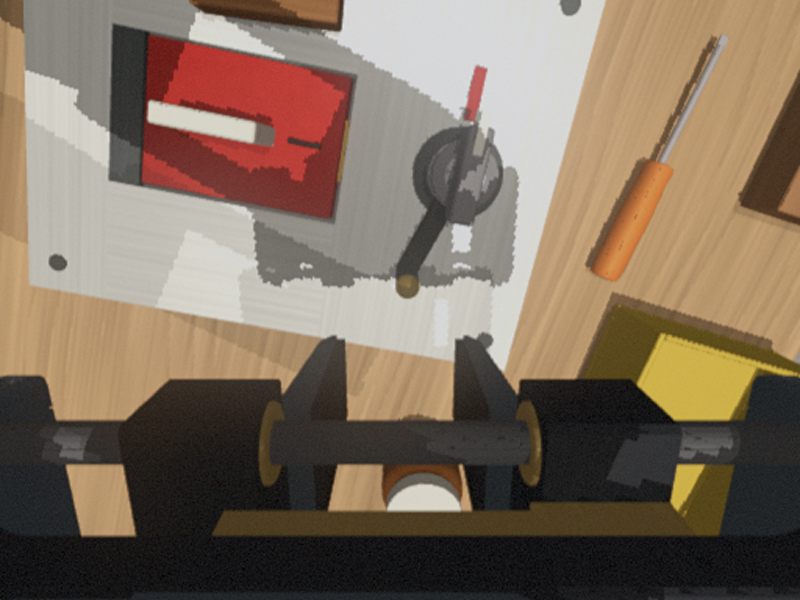

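The picture shows the post at (407,286), where lever angle 0 is predicted. The pointer is in line with the mark at (477,92), and the plate is flush against the lip with the brass pad out. The robot is clear, so I'm handing in.

```bash
python3 -c "
from cell import *
print(close_job())"
```

```text
the job is handed in; nothing more can be done
None
```

The job was handed in at about 32 s: the insert sits flush under the lip, the knob pointer is at the red mark, the lock lever is back against its tight stop, and I saw no contact with the bystanders; no verdict came back.

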